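Find the heavy carton and slide it into the returns bay

TASK

Three identical closed cartons stand in a row, and one was wrongly packed and is much heavier than the others. Lift each in turn, from left to right as seen from the robot, a few centimetres clear of the table to judge its weight, and set it gently back where it stood. Then slide the heavy one along the table, without lifting it, straight ahead into the low wooden returns bay until its far side lies flush against the back rail, and leave the other two cartons in their places and the spice jars alone.

Things in the scene. Friction and masses are not known exactly. Their poses are not given: they have to be found in the camera images.
- returns_bay: Fixed returns bay: three low wooden rails, 18 mm thick, 30 mm tall, on the bare table, open towards the robot (no floor or lip). Origin on the table at the middle of the back rail's inner face; x points away from the robot through that rail, y along it to the left; end rails' inner faces at y = +-195 mm, reaching 85 mm towards the robot. A carton flush at the back has its centre at x = -33 mm.
- carton_1_centre (a point): Centre (half-way up) of one of three identical kraft cartons, 66 (its x) by 100 (its y) by 75 mm tall (its z), in a row about 20 mm apart; centres about 135 mm before the bay's back rail at bay y about +122, 0, -122 mm. One, at any place in the row, is much heavier: 0.65 to 0.8 kg against 0.12 to 0.18 kg. Grasp across the 66 mm; push low, as it tips if pushed high.
- carton_2_centre (a point): Centre (half-way up) of one of three identical kraft cartons, 66 (its x) by 100 (its y) by 75 mm tall (its z), in a row about 20 mm apart; centres about 135 mm before the bay's back rail at bay y about +122, 0, -122 mm. One, at any place in the row, is much heavier: 0.65 to 0.8 kg against 0.12 to 0.18 kg. Grasp across the 66 mm; push low, as it tips if pushed high.
- carton_3_centre (a point): Centre (half-way up) of one of three identical kraft cartons, 66 (its x) by 100 (its y) by 75 mm tall (its z), in a row about 20 mm apart; centres about 135 mm before the bay's back rail at bay y about +122, 0, -122 mm. One, at any place in the row, is much heavier: 0.65 to 0.8 kg against 0.12 to 0.18 kg. Grasp across the 66 mm; push low, as it tips if pushed high.
- spice_left: Loose spice jar, 41 mm across, 105 mm tall, standing beyond the left end rail of the bay; origin at the centre of its underside. A bystander: leave it alone.
- spice_right: Loose spice jar, 41 mm across, 105 mm tall, standing beyond the right end rail of the bay; origin at the centre of its underside. A bystander: leave it alone.

How it is judged:
By the outcome, as a careful person would: the job done as asked, in the order asked, and still so for the second after the job is handed in, with the robot touching nothing.
It also fails if it takes over 61 s, if anything falls off the work surface, if the arm or the gripper's body presses on something with over 40 N, if the wrist force passes 120 N, or if a joint passes its speed limit or range.

ROBOT

A 6-joint arm with a two-finger parallel gripper is mounted at the origin on the work surface; the furniture and walls round the work are solid. World frame = base frame: x ahead of the robot, y to its left, z up, the work surface at z = 0. Lengths are in m, angles in rad, forces in N, time in s.
With the tool pointing down it reaches from about 0.35 to 0.925 m from the base axis. Payload 6.4 kg.
Tool frame: the origin (TCP) lies at the very end of the fingers, on their centre line; the grasp point (between the pads) lies grip_depth behind it (grip_depth is the distance from the TCP to the grasp point, in m); z points along the fingers, y is the line along which they close (so a half turn about z gives the same grasp; the last joint's range is limited). The gripper opens to 85 mm and grips with 20 to 120 N. Pads are 22 mm wide; open, the fingers measure 114 mm over their backs; the gripper's body (76 mm by 85 mm) begins 54 mm behind the grasp point. The pads swing forward as they close: fully open they stand 13 mm farther back than shut.
Start: joints at [1.099, 0.245, 1.558, -0, 1.339, -0.174], TCP at [0.191, 0.621, 0.231] pointing down, gripper open.
Joint ranges: [-3.13, 3.13], [-1.02, 2.26], [0.13, 2.54], [-0.95, 4.09], [0.21, 2.88], [-2.74, 2.74]. Speed limits (rad/s): [2.57, 2.57, 3.14, 3.14, 3.14, 3.14].

INTERFACE

Orientations are given as a 3x3 rotation matrix whose columns are the frame's x, y, z axes.
In Python, from plant import sense, read_camera, camera_model, finish_job, grip_depth gives the robot as it stands.
- The arm moves only by the shell command python3 -m jog 'ROWS'. ROWS is JSON, a list of rows, each a list of 7 numbers: the shift along the world's x, y, z in units of 40 mm (1.0 is 40 mm), then the turn, a rotation vector about the world's x, y, z in units of 8 degrees (1.0 is 8 degrees), then the opening, from 0 (shut) to 1 (fully open). A call has 1 to 5 rows; each row is the pose to reach, as a shift and turn from the pose commanded when the call began; what a row does not reach only later rows make up. A row lasts 1/10 s, in which the tool goes at most 50 mm and 8.59 degrees, less where a joint would pass 70% of its speed; a pose out of reach is approached as far as the arm can. A call with a gripper value outside its range is refused whole. The fingers move at their own pace and stop on an object; the grip force is fixed at half the most. Time passes only in rows, so rows that repeat a pose let the fingers close. It gives the time, the measured TCP pose, the force, the opening and the grip force at its end, in the units of the state.
- sense(): the state, without advancing time (a new reading comes with each control period).
- read_camera(name): name is "scene" or "top" or "wrist"; returns the picture (480x640x3 uint8, red, green, blue); there is no depth.
- camera_model(name): a dict with "fov_y" (degrees; the focal length in pixels is half the picture's height over the tangent of half this angle, whatever the lens; pixels are square), "cx", "cy" (the principal point, pixels), "dist_coeffs" ([k1, k2, p1, p2, k3] as OpenCV has them; the pictures are not rectified), "eye" and "rotation" of the camera in the world. Camera axes: x right, y down, z forward; pixel columns grow to the right and rows downward; lengths in m; the calibration is good to about 2 mm. A picture is of the moment at which its call begins: read the wrist's pose just before it. camera_model takes no time and is no camera call; for the wrist camera it gives the pose at the moment of the call.
- finish_job(): hands the job in; it is judged then, once.
The state is a dict: "clock": time; "joint_positions": joint angles; "qvel": joint speeds; "joint_torque": joint torques, N m; "ee_pos": TCP position; "ee_rot": TCP orientation; "force": force on the tool from outside, world axes, zero at the start; "torque": the same for the moment, N m; "grip_width": finger opening in m; "grasp_force": force on a finger pad.
Only numpy, scipy, OpenCV 4.12 (cv2) and the standard library are available. Lean on these libraries where they do the work, as an engineer would, in place of code of your own. Each camera call takes 0.05 s, during which the arm holds its last target. There are 200 camera calls.

## Working session

There is one attempt and no reset: what is moved stays moved. The work goes in short steps, Python scripts to look and compute and a shell command to move; the robot and the scene stay as the last step left them, time stands still between calls to the robot, and variables do not carry over. Pictures are saved under pics/ and viewed, at most 10 in all, crops included, and the job is handed in when it is done.

```bash
mkdir -p pics; ls; python3 - <<'E'
from plant import *
import cv2,numpy as np
s=sense();print({k:np.round(v,3).tolist() for k,v in s.items()},grip_depth)
for n in("scene","top"):
    m=camera_model(n);print(n,m)
    cv2.imwrite(f"pics/{n}0.png",read_camera(n)[:,:,::-1])
E
```

```text
pics
{'clock': 0.0, 'joint_positions': [1.099, 0.246, 1.559, -0.0, 1.339, -0.174], 'qvel': [0.002, -0.0, -0.0, 0.0, -0.001, 0.0], 'joint_torque': [0.001, -42.951, -32.613, -0.0, 0.005, 0.0], 'ee_pos': [0.19, 0.621, 0.23], 'ee_rot': [[-0.956, 0.293, -0.001], [0.293, 0.956, -0.002], [0.0, -0.002, -1.0]], 'force': [-0.362, 0.239, -0.46], 'torque': [-0.03, 0.007, -0.02], 'grasp_force': 0.0, 'grip_width': 0.085} 0.0187
scene {'fov_y': 55.85755153939799, 'cx': 318.6608623406444, 'cy': 247.33571046420684, 'dist_coeffs': array([0.01033671, 0.        , 0.        , 0.        , 0.        ]), 'eye': array([ 0.12383769, -0.65837317,  0.61219013]), 'rotation': array([[ 0.85379058, -0.31750445,  0.4125925 ],
       [-0.52021701, -0.48925039,  0.70000594],
       [-0.02039396, -0.81229612, -0.58288859]])}
top {'fov_y': 57.041714542398886, 'cx': 320.9909650220871, 'cy': 251.45967303244117, 'dist_coeffs': array([0.01233981, 0.        , 0.        , 0.        , 0.        ]), 'eye': array([0.39973462, 0.03071413, 1.01523471]), 'rotation': array([[-3.62624964e-04, -9.93616580e-01,  1.12809396e-01],
       [-9.99599709e-01, -2.83114511e-03, -2.81497166e-02],
       [ 2.82894049e-02, -1.12774447e-01, -9.93217818e-01]])}
```

View pics/top0.png

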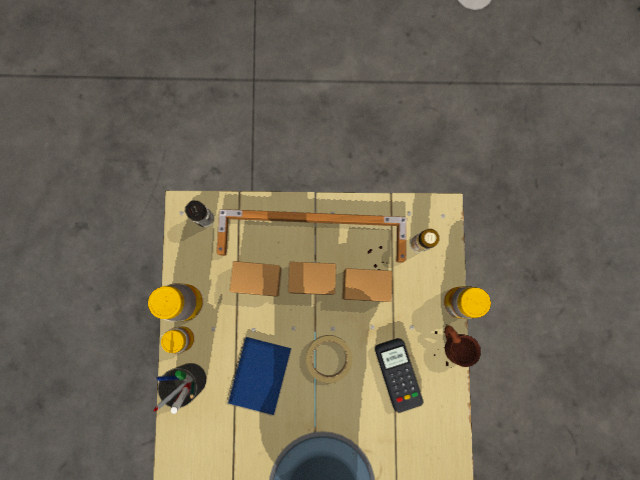

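View pics/scene0.png

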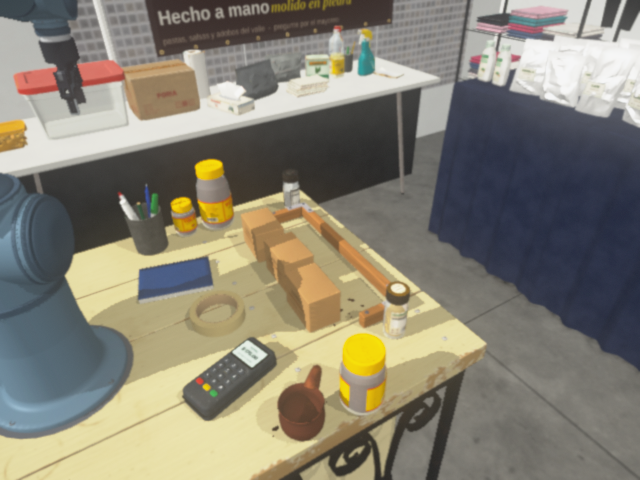

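The top view shows three cartons at about (255,279), (312,278) and (368,285). The back rail is near row 217, columns 222–405, and the jars are at (198,212) and (428,238). The scene view confirms the cartons are upright. I'll enlarge the region next.

```bash
python3 - <<'E'
import cv2,numpy as np
im=cv2.imread("pics/top0.png")
c=cv2.resize(im[195:310,180:440],None,fx=3,fy=3,interpolation=cv2.INTER_CUBIC)
cv2.imwrite("pics/crop0.png",c)
h=cv2.cvtColor(im,cv2.COLOR_BGR2HSV)
for x in(255,312,368,270,222):print(x,[tuple(map(int,h[y,x])) for y in (range(256,306,2) if x not in(270,222) else range(206,226))])
E
```

```text
255 [(21, 92, 156), (22, 96, 152), (22, 95, 153), (21, 95, 150), (16, 150, 175), (16, 156, 172), (16, 154, 172), (16, 151, 179), (16, 148, 179), (16, 153, 177), (16, 151, 183), (15, 147, 182), (16, 155, 183), (16, 153, 182), (16, 146, 189), (16, 147, 185), (16, 150, 190), (16, 152, 190), (16, 152, 193), (17, 131, 148), (22, 97, 181), (21, 95, 182), (22, 95, 183), (22, 96, 183), (22, 95, 183)]
312 [(21, 98, 151), (22, 91, 146), (22, 95, 147), (19, 122, 117), (16, 152, 170), (16, 152, 173), (16, 148, 174), (16, 151, 176), (16, 155, 176), (16, 157, 179), (16, 153, 183), (15, 152, 184), (15, 149, 186), (16, 152, 184), (16, 154, 186), (16, 152, 188), (16, 151, 188), (16, 148, 196), (16, 153, 193), (20, 99, 159), (22, 92, 185), (22, 95, 183), (21, 93, 183), (23, 94, 181), (22, 95, 182)]
368 [(21, 99, 152), (22, 97, 152), (22, 98, 151), (22, 96, 152), (23, 92, 152), (22, 96, 152), (22, 93, 153), (16, 150, 178), (15, 148, 172), (15, 147, 174), (16, 156, 176), (16, 157, 175), (16, 155, 181), (16, 152, 181), (15, 150, 182), (16, 153, 182), (16, 156, 183), (16, 155, 187), (16, 153, 190), (16, 151, 191), (16, 146, 136), (16, 145, 135), (16, 141, 103), (22, 97, 123), (22, 100, 123)]
270 [(23, 93, 151), (22, 91, 151), (22, 95, 151), (21, 97, 155), (22, 94, 152), (16, 151, 125), (14, 187, 128), (14, 179, 127), (14, 184, 126), (14, 177, 130), (14, 175, 130), (14, 181, 128), (15, 189, 104), (14, 173, 75), (16, 162, 110), (22, 91, 185), (22, 94, 181), (21, 95, 131), (20, 93, 129), (21, 90, 144)]
222 [(22, 92, 178), (22, 93, 176), (22, 92, 171), (15, 87, 150), (8, 16, 187), (114, 12, 103), (126, 14, 88), (156, 13, 96), (173, 13, 174), (5, 14, 203), (0, 15, 170), (8, 16, 171), (5, 17, 170), (10, 14, 169), (0, 14, 167), (11, 17, 169), (0, 15, 170), (3, 17, 168), (11, 17, 169), (3, 15, 169)]
```

View pics/crop0.png

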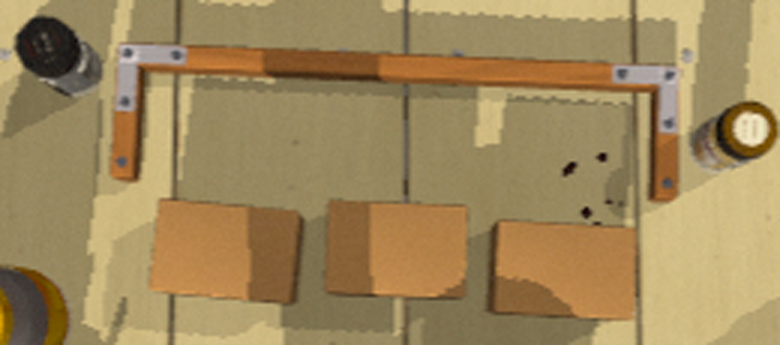

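The crop shows three cartons, each slightly yawed, with only slivers of their side faces visible. The bay is turned about -2°. Now I'll measure.

```bash
cat > h.py <<'E'
from plant import *
import cv2,numpy as np
def cast(m,px,z):
    f=240/np.tan(np.radians(m["fov_y"]/2));K=np.array([[f,0,m["cx"]],[0,f,m["cy"]],[0,0,1]])
    p=cv2.undistortPoints(np.float64(px).reshape(-1,1,2),K,m["dist_coeffs"])[:,0]
    d=np.c_[p,np.ones(len(p))]@m["rotation"].T
    return (m["eye"]+d*((z-m["eye"][2])/d[:,2])[:,None])[:,:2]
def cartons(im,m,z=.075,lo=125):
    h=cv2.cvtColor(im,cv2.COLOR_BGR2HSV)
    k=cv2.inRange(h,(12,lo,60),(19,172,255))
    out=[]
    for c in cv2.findContours(k,cv2.RETR_EXTERNAL,cv2.CHAIN_APPROX_NONE)[0]:
        if 900<cv2.contourArea(c)<3500:
            w=cast(m,c[:,0],z)*1000
            r=cv2.minAreaRect(w.astype(np.float32)); out.append((r,cv2.boundingRect(c)))
    return sorted(out,key=lambda o:-o[0][0][1])
E
python3 - <<'E'
from h import *
m=camera_model("top");im=cv2.imread("pics/top0.png")
for r in cartons(im,m):print(r)
h=cv2.cvtColor(im,cv2.COLOR_BGR2HSV)
k=cv2.inRange(h,(8,160,60),(18,255,255)); k[250:]=0;k[:205]=0;k[:,:215]=0;k[:,408:]=0
# back rail: top face front/rear edges at sample columns
for x in range(245,385,15):
    ys=np.where(k[:,x])[0]; 
    v=h[ys.min():ys.max()+1,x,2]; print(x,ys.min(),v.tolist(),cast(m,[[x,ys.min()-.5]],.03)*1000)
for y in(235,240,245):
    for a,b in((215,232),(392,408)):
        xs=a+np.where(k[y,a:b])[0]; print(y,xs.min(),xs.max(),(cast(m,[[xs.min()-.5,y],[xs.max()+.5,y]],.03)*1000).round(1).tolist())
E
```

```text
(((448.974853515625, 143.6900634765625), (103.29291534423828, 66.40779876708984), 84.88919830322266), (230, 261, 51, 35))
(((450.120849609375, 23.828218460083008), (100.0340805053711, 66.85252380371094), 87.82438659667969), (288, 262, 48, 33))
(((435.84063720703125, -94.38386535644531), (105.55982208251953, 66.40790557861328), 86.8352279663086), (342, 268, 51, 34))
245 211 [162, 165, 174, 188, 190, 191, 184, 135, 130] [[604.21822209 174.39266387]]
260 211 [155, 169, 159, 166, 182, 186, 195, 149, 135] [[604.41707924 140.66521452]]
275 212 [129, 126, 127, 130, 125, 126, 110, 70, 73] [[602.31350859 106.8346478 ]]
290 212 [123, 130, 124, 125, 131, 130, 128, 96, 70] [[602.50543992  72.96336202]]
305 213 [127, 129, 127, 127, 131, 129, 115, 69, 67] [[600.39124993  39.01151907]]
320 214 [178, 173, 170, 176, 180, 179, 177, 128, 125] [[598.27131592   5.00751422]]
335 214 [144, 175, 175, 175, 167, 166, 176, 158, 128] [[598.45199865 -29.05477108]]
350 215 [154, 162, 167, 168, 171, 173, 193, 131, 126] [[596.32212912 -63.16330973]]
365 216 [174, 175, 173, 174, 173, 177, 171, 127] [[594.18696615 -97.31550191]]
380 216 [157, 178, 181, 169, 160, 165, 175, 140, 127] [[ 594.35696489 -131.54366686]]
235 218 226 [[548.1, 234.6], [548.2, 214.6]]
235 397 398 [[549.7, -168.4], [549.7, -172.9]]
240 218 226 [[536.8, 234.3], [536.8, 214.3]]
240 397 405 [[538.2, -168.2], [538.3, -188.6]]
245 218 225 [[525.5, 234.0], [525.6, 216.3]]
245 397 405 [[526.8, -167.9], [526.9, -188.4]]
```

```bash
J="python3 -m jog"
$J '[[0.43,-0.8,0,0,0,-0.65,1],[0.86,-1.6,0,0,0,-1.3,1],[1.28,-2.4,0,0,0,-1.95,1],[1.7,-3.2,0,0,0,-2.6,1],[2.14,-3.97,0,0,0,-3.25,1]]'
$J '[[0.43,-0.8,0,0,0,-0.65,1],[0.86,-1.6,0,0,0,-1.3,1],[1.28,-2.4,0,0,0,-1.95,1],[1.7,-3.2,0,0,0,-2.6,1],[2.14,-3.97,0,0,0,-3.25,1]]'
$J '[[0.43,-0.8,0,0,0,-0.65,1],[0.86,-1.6,0,0,0,-1.3,1],[1.28,-2.4,0,0,0,-1.95,1],[1.7,-3.2,0,0,0,-2.6,1],[2.14,-3.97,0,0,0,-3.25,1]]'
```

```text
clock: 0.6
ee_pos: [0.2765, 0.461, 0.2308]
ee_rot: [[-0.728, 0.685, -0.001], [0.685, 0.728, -0.001], [-0.0, -0.001, -1.0]]
force: [0.3, 1.3, 0.6]
grip_width: 0.0853
grasp_force: 0.0
clock: 1.1
ee_pos: [0.362, 0.3023, 0.2309]
ee_rot: [[-0.354, 0.935, -0.0], [0.935, 0.354, -0.0], [-0.0, -0.0, -1.0]]
force: [1.3, 0.1, 0.6]
grip_width: 0.0854
grasp_force: 0.0
clock: 1.6
ee_pos: [0.4477, 0.1435, 0.231]
ee_rot: [[0.092, 0.996, -0.0], [0.996, -0.092, 0.0], [-0.0, -0.0, -1.0]]
force: [0.7, 0.2, -0.5]
grip_width: 0.0856
grasp_force: 0.0
```

```bash
J="python3 -m jog"
$J '[[0.03,0.04,-1.1,0,0,0.02,1],[0.03,0.04,-2.2,0,0,0.02,1],[0.03,0.04,-3.3,0,0,0.02,1],[0.03,0.04,-4.3,0,0,0.02,1],[0.03,0.04,-5.22,0,0,0.02,1]]'
$J '[[0,0,0,0,0,0,1],[0,0,0,0,0,0,0.6],[0,0,0,0,0,0,0.6],[0,0,0,0,0,0,0.6],[0,0,0,0,0,0,0.6]]'
```

```text
clock: 2.1
ee_pos: [0.4478, 0.1465, 0.0204]
ee_rot: [[0.086, 0.996, -0.001], [0.996, -0.086, -0.0], [-0.0, -0.001, -1.0]]
force: [0.6, 0.5, -0.3]
grip_width: 0.0853
grasp_force: 0.0
clock: 2.6
ee_pos: [0.4502, 0.1468, 0.0244]
ee_rot: [[0.085, 0.996, 0.004], [0.996, -0.085, 0.0], [0.001, 0.004, -1.0]]
force: [-0.6, -0.2, 4.5]
grip_width: 0.0654
grasp_force: 67.7
```

```bash
J="python3 -m jog"
$J '[[0,0,0.1,0,0,0,0.6],[0,0,0.35,0,0,0,0.6],[0,0,0.7,0,0,0,0.6],[0,0,1.0,0,0,0,0.6],[0,0,1.2,0,0,0,0.6]]'
$J '[[0,0,0,0,0,0,0.6],[0,0,0,0,0,0,0.6],[0,0,0,0,0,0,0.6],[0,0,0,0,0,0,0.6],[0,0,0,0,0,0,0.6]]'
```

```text
clock: 3.1
ee_pos: [0.4493, 0.1467, 0.072]
ee_rot: [[0.085, 0.996, 0.002], [0.996, -0.085, 0.0], [0.0, 0.002, -1.0]]
force: [-0.0, -0.1, -1.7]
grip_width: 0.0656
grasp_force: 67.2
clock: 3.6
ee_pos: [0.4483, 0.1466, 0.07]
ee_rot: [[0.085, 0.996, -0.001], [0.996, -0.085, -0.0], [-0.0, -0.001, -1.0]]
force: [-0.9, 0.6, -1.3]
grip_width: 0.0652
grasp_force: 67.2
```

```bash
python3 - <<'E'
from h import *
im=read_camera("scene")[:,:,::-1];cv2.imwrite("pics/s1.png",im)
E
```

```text
(no output)
```

View pics/s1.png

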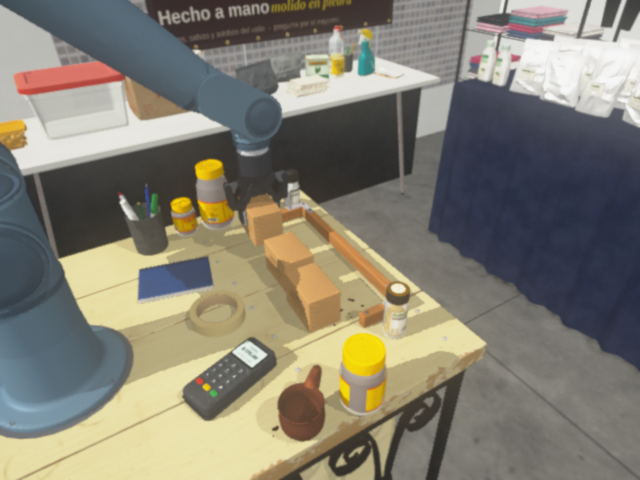

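Carton 1 is clear of the table at about (263,220) and weighs about 1.5 N, so it is light. I'll set it down and move to carton 2.

```bash
J="python3 -m jog"
$J '[[0.01,0,-0.4,0,0,0,0.6],[0.02,0,-0.8,0,0,0,0.6],[0.02,0,-1.0,0,0,0,0.6],[0.02,0,-1.1,0,0,0,0.6],[0.02,0,-1.15,0,0,0,0.6]]'
$J '[[0,0,0,0,0,0,0.6],[0,0,0,0,0,0,0.6],[0,0,0,0,0,0,1],[0,0,0,0,0,0,1],[0,0,0,0,0,0,1]]'
$J '[[0,0,0,0,0,0,1],[0,0,1.0,0,0,0,1],[0,0,2.0,0,0,0,1],[0,0,2.5,0,0,0,1],[0,0,2.5,0,0,0,1]]'
```

```text
clock: 4.15
ee_pos: [0.4495, 0.1466, 0.0244]
ee_rot: [[0.085, 0.996, -0.001], [0.996, -0.085, -0.0], [-0.0, -0.001, -1.0]]
force: [-8.2, -0.6, 18.4]
grip_width: 0.0652
grasp_force: 69.3
clock: 4.65
ee_pos: [0.4499, 0.1466, 0.0249]
ee_rot: [[0.085, 0.996, 0.001], [0.996, -0.085, 0.0], [0.0, 0.001, -1.0]]
force: [0.3, 0.0, 0.1]
grip_width: 0.0852
grasp_force: 0.0
clock: 5.15
ee_pos: [0.4522, 0.1469, 0.1282]
ee_rot: [[0.085, 0.996, 0.008], [0.996, -0.085, 0.001], [0.001, 0.008, -1.0]]
force: [0.7, -0.1, 0.2]
grip_width: 0.0852
grasp_force: 0.0
```

```bash
J="python3 -m jog"
$J '[[0,-1,0,0,0,0.1,1],[0,-2,0,0,0,0.2,1],[0.01,-3.07,0,0,0,0.34,1],[0.01,-3.07,0,0,0,0.34,1],[0.01,-3.07,0,0,0,0.34,1]]'
python3 - <<'E'
from h import *
s=sense();print(s["ee_pos"],np.degrees(np.arctan2(s["ee_rot"][1,1],s["ee_rot"][0,1])))
im=read_camera("wrist")[:,:,::-1];cv2.imwrite("pics/w1.png",im)
E
```

```text
clock: 5.65
ee_pos: [0.4492, 0.0233, 0.1234]
ee_rot: [[0.041, 0.999, -0.002], [0.999, -0.041, 0.001], [0.001, -0.002, -1.0]]
force: [-0.0, 1.3, 0.7]
grip_width: 0.0856
grasp_force: 0.0
[0.44922484 0.0232881  0.12342567] -2.3231964566841423
```

View pics/w1.png

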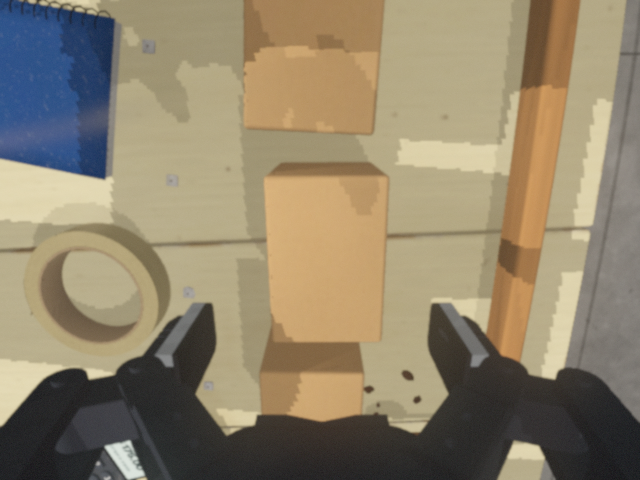

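The wrist view shows the middle carton at columns 267–387, centred between the fingers at about 213 and 430. I'll descend, grip and lift.

```bash
J="python3 -m jog"
$J '[[0.02,0,-1.0,0,0,0,1],[0.02,0,-1.9,0,0,0,1],[0.02,0,-2.53,0,0,0,1],[0.02,0,-2.53,0,0,0,1],[0.02,0,-2.53,0,0,0,0.6]]'
$J '[[0,0,0,0,0,0,0.6],[0,0,0,0,0,0,0.6],[0,0,0,0,0,0,0.6],[0,0,0,0,0,0,0.6],[0,0,0.0,0,0,0,0.6]]'
$J '[[0,0,0.1,0,0,0,0.6],[0,0,0.35,0,0,0,0.6],[0,0,0.7,0,0,0,0.6],[0,0,1.0,0,0,0,0.6],[0,0,1.2,0,0,0,0.6]]'
$J '[[0,0,0,0,0,0,0.6],[0,0,0,0,0,0,0.6],[0,0,0,0,0,0,0.6],[0,0,0,0,0,0,0.6],[0,0,0,0,0,0,0.6]]'
```

```text
clock: 6.2
ee_pos: [0.4505, 0.0248, 0.0233]
ee_rot: [[0.036, 0.999, -0.001], [0.999, -0.036, 0.0], [0.0, -0.001, -1.0]]
force: [-0.2, -0.5, -0.0]
grip_width: 0.0738
grasp_force: 0.0
clock: 6.7
ee_pos: [0.4519, 0.024, 0.0246]
ee_rot: [[0.038, 0.999, 0.002], [0.999, -0.038, 0.0], [0.0, 0.002, -1.0]]
force: [-0.4, 4.6, 6.6]
grip_width: 0.0655
grasp_force: 71.2
clock: 7.2
ee_pos: [0.4506, 0.0237, 0.0721]
ee_rot: [[0.038, 0.999, 0.0], [0.999, -0.038, -0.0], [-0.0, 0.0, -1.0]]
force: [1.1, -0.0, -6.5]
grip_width: 0.0654
grasp_force: 70.0
clock: 7.7
ee_pos: [0.4503, 0.0239, 0.0708]
ee_rot: [[0.038, 0.999, -0.001], [0.999, -0.038, 0.0], [0.0, -0.001, -1.0]]
force: [0.2, 1.0, -7.0]
grip_width: 0.0655
grasp_force: 70.3
```

The middle carton pulls -7 N, so it is the heavy one. I'll set it down gently and move to carton 3.

```bash
J="python3 -m jog"
$J '[[0.01,0,-0.35,0,0,0,0.6],[0.01,0,-0.7,0,0,0,0.6],[0.02,0,-0.95,0,0,0,0.6],[0.02,0,-1.06,0,0,0,0.6],[0.02,0,-1.12,0,0,0,0.6]]'
$J '[[0,0,0,0,0,0,0.6],[0,0,-0.02,0,0,0,0.6],[0,0,-0.02,0,0,0,0.6],[0,0,-0.02,0,0,0,1],[0,0,-0.02,0,0,0,1]]'
$J '[[0,0,0,0,0,0,1],[0,0,0,0,0,0,1],[0,0,1.0,0,0,0,1],[0,0,2.0,0,0,0,1],[0,0,2.5,0,0,0,1]]'
```

```text
clock: 8.2
ee_pos: [0.4514, 0.0238, 0.0261]
ee_rot: [[0.038, 0.999, -0.001], [0.999, -0.038, 0.0], [0.0, -0.001, -1.0]]
force: [0.5, -0.9, -6.5]
grip_width: 0.065
grasp_force: 70.0
clock: 8.7
ee_pos: [0.4531, 0.0235, 0.027]
ee_rot: [[0.038, 0.999, 0.003], [0.999, -0.038, -0.001], [-0.001, 0.003, -1.0]]
force: [0.1, 0.2, -0.3]
grip_width: 0.0855
grasp_force: 0.0
clock: 9.2
ee_pos: [0.4534, 0.0235, 0.1293]
ee_rot: [[0.038, 0.999, 0.005], [0.999, -0.038, -0.001], [-0.001, 0.005, -1.0]]
force: [-0.9, -0.2, -0.5]
grip_width: 0.0854
grasp_force: 0.0
```

```bash
python3 - <<'E'
from h import *
s=sense();print(s["ee_pos"])
im=read_camera("top")[:,:,::-1].copy();cv2.imwrite("pics/t2.png",im)
for r in cartons(im,camera_model("top")):print(r)
E
```

```text
[0.45340084 0.02347296 0.12930749]
(((449.69537353515625, 158.21714782714844), (73.75267791748047, 65.62884521484375), 84.88624572753906), (230, 262, 37, 33))
(((435.5457763671875, -105.06192779541016), (83.69979858398438, 66.43534851074219), 86.45745849609375), (352, 269, 41, 33))
```

```bash
J="python3 -m jog"
$J '[[-0.14,-1,0,0,0,0,1],[-0.28,-2,0,0,0,-0.1,1],[-0.4,-3.01,0,0,0,-0.13,1],[-0.4,-3.01,0,0,0,-0.13,1],[-0.4,-3.01,0,0,0,-0.13,1]]'
```

```text
clock: 9.75
ee_pos: [0.4353, -0.0971, 0.1255]
ee_rot: [[0.058, 0.998, -0.0], [0.998, -0.058, 0.0], [0.0, -0.0, -1.0]]
force: [-0.4, 0.7, 0.5]
grip_width: 0.0855
grasp_force: 0.0
```

```bash
J="python3 -m jog"
$J '[[0.01,0,-1.0,0,0,0,1],[0.01,0,-1.9,0,0,0,1],[0.01,0,-2.58,0,0,0,1],[0.01,0,-2.58,0,0,0,1],[0.01,0,-2.58,0,0,0,0.6]]'
$J '[[0,0,0,0,0,0,0.6],[0,0,0,0,0,0,0.6],[0,0,0,0,0,0,0.6],[0,0,0,0,0,0,0.6],[0,0,0.0,0,0,0,0.6]]'
$J '[[0,0,0.1,0,0,0,0.6],[0,0,0.35,0,0,0,0.6],[0,0,0.7,0,0,0,0.6],[0,0,1.0,0,0,0,0.6],[0,0,1.2,0,0,0,0.6]]'
$J '[[0,0,0,0,0,0,0.6],[0,0,0,0,0,0,0.6],[0,0,0,0,0,0,0.6],[0,0,0,0,0,0,0.6],[0,0,0,0,0,0,0.6]]'
```

```text
clock: 10.25
ee_pos: [0.436, -0.0957, 0.0226]
ee_rot: [[0.055, 0.999, -0.001], [0.999, -0.055, 0.001], [0.0, -0.001, -1.0]]
force: [0.4, -0.4, 0.8]
grip_width: 0.0733
grasp_force: 0.0
clock: 10.75
ee_pos: [0.4371, -0.0969, 0.0239]
ee_rot: [[0.056, 0.998, 0.002], [0.998, -0.056, -0.001], [-0.001, 0.002, -1.0]]
force: [-0.8, 2.3, 7.4]
grip_width: 0.0652
grasp_force: 67.4
clock: 11.25
ee_pos: [0.4363, -0.0969, 0.0719]
ee_rot: [[0.056, 0.998, 0.001], [0.998, -0.056, -0.001], [-0.001, 0.002, -1.0]]
force: [0.4, 0.7, -2.1]
grip_width: 0.0654
grasp_force: 66.8
clock: 11.75
ee_pos: [0.4356, -0.0964, 0.07]
ee_rot: [[0.056, 0.998, -0.001], [0.998, -0.056, 0.001], [0.0, -0.001, -1.0]]
force: [-0.6, 0.0, -1.1]
grip_width: 0.0652
grasp_force: 66.8
```

Carton 3 is light. I'll set it down.

```bash
J="python3 -m jog"
$J '[[0.01,0,-0.35,0,0,0,0.6],[0.01,0,-0.7,0,0,0,0.6],[0.02,0,-0.95,0,0,0,0.6],[0.02,0,-1.06,0,0,0,0.6],[0.02,0,-1.12,0,0,0,0.6]]'
$J '[[0,0,0,0,0,0,0.6],[0,0,-0.02,0,0,0,0.6],[0,0,-0.02,0,0,0,0.6],[0,0,-0.02,0,0,0,1],[0,0,-0.02,0,0,0,1]]'
$J '[[0,0,0,0,0,0,1],[0,0,0,0,0,0,1],[0,0,1.0,0,0,0,1],[0,0,2.0,0,0,0,1],[0,0,3,0,0,0,1]]'
```

```text
clock: 12.25
ee_pos: [0.4366, -0.0965, 0.0253]
ee_rot: [[0.056, 0.998, -0.001], [0.998, -0.056, 0.0], [0.0, -0.001, -1.0]]
force: [-0.3, -0.4, -1.8]
grip_width: 0.0656
grasp_force: 66.8
clock: 12.75
ee_pos: [0.4372, -0.0968, 0.0254]
ee_rot: [[0.056, 0.998, 0.001], [0.998, -0.056, -0.001], [-0.0, 0.001, -1.0]]
force: [0.0, 0.3, 0.7]
grip_width: 0.0849
grasp_force: 0.0
clock: 13.25
ee_pos: [0.4363, -0.0964, 0.1461]
ee_rot: [[0.056, 0.998, -0.001], [0.998, -0.056, 0.0], [0.0, -0.001, -1.0]]
force: [0.9, 0.1, -0.7]
grip_width: 0.0853
grasp_force: 0.0
```

```bash
J="python3 -m jog"
$J '[[-0.3,0.6,0,0,0,0.95,0.5],[-0.6,1.2,0,0,0,1.9,0.5],[-0.9,1.8,0,0,0,2.85,0.5],[-1.2,2.4,0,0,0,3.8,0.5],[-1.4,3.05,0,0,0,4.75,0.5]]'
$J '[[0,0,0,0,0,0.95,0.5],[0,0,0,0,0,1.9,0.5],[0,0,0,0,0,2.85,0.5],[0,0,0,0,0,3.8,0.5],[0,0,0,0,0,4.75,0.5]]'
$J '[[0,0,0,0,0,0.95,0.5],[0,0,0,0,0,1.9,0.5],[0,0,0,0,0,1.9,0.5],[0,0,0,0,0,1.9,0.5]]'
```

```text
clock: 13.75
ee_pos: [0.3799, 0.0262, 0.1448]
ee_rot: [[-0.574, 0.819, 0.0], [0.819, 0.574, -0.0], [-0.0, 0.0, -1.0]]
force: [0.1, 0.3, 0.5]
grip_width: 0.0425
grasp_force: 0.0
clock: 14.25
ee_pos: [0.3807, 0.0255, 0.1449]
ee_rot: [[-0.957, 0.291, 0.0], [0.291, 0.957, -0.0], [-0.0, -0.0, -1.0]]
force: [-1.0, 1.1, 0.2]
grip_width: 0.0429
grasp_force: 0.0
clock: 14.65
ee_pos: [0.3807, 0.0254, 0.1449]
ee_rot: [[-0.999, 0.038, 0.0], [0.038, 0.999, -0.0], [-0.0, -0.0, -1.0]]
force: [-0.2, -0.4, -0.2]
grip_width: 0.0426
grasp_force: 0.0
```

```bash
python3 -m jog '[[0,0,0,0,-0.5,0,0.5],[0,0,-0.7,0,-1,0,0.5],[0,0,-1.4,0,-1,0,0.5],[0,0,-2.1,0,-1,0,0.5],[0,0,-2.5,0,-1,0,0.5]]'
python3 - <<'E'
from h import *
im=read_camera("scene")[:,:,::-1].copy();cv2.imwrite("pics/s3.png",im)
E
```

```text
clock: 15.15
ee_pos: [0.3793, 0.0257, 0.0429]
ee_rot: [[-0.99, 0.037, 0.137], [0.038, 0.999, 0.001], [-0.136, 0.006, -0.991]]
force: [-0.4, 0.1, -0.4]
grip_width: 0.0428
grasp_force: 0.0
```

View pics/s3.png

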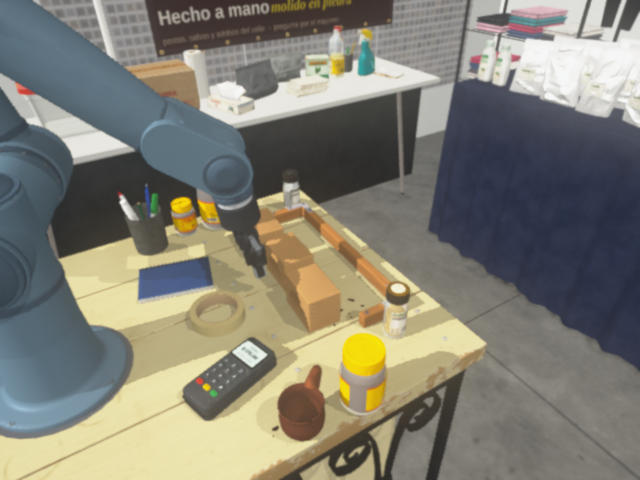

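The fingers, at about (255,260), are tilted with the tips leading, just in front of the middle carton at about (283,255). I'll lower them and push.

```bash
J="python3 -m jog"
$J '[[0,0,-0.4,0,0,0,0.5],[0,0,-0.7,0,0,0,0.5],[0.2,0,-0.7,0,0,0,0.5],[0.4,0,-0.7,0,0,0,0.5],[0.55,0,-0.7,0,0,0,0.5]]'
$J '[[0.15,0,0,0,0,0,0.5],[0.3,-0.01,0,0,0,0,0.5],[0.45,-0.02,0,0,0,0,0.5],[0.6,-0.02,0,0,0,0,0.5],[0.75,-0.03,0,0,0,0,0.5]]'
$J '[[0.15,0,0,0,0,0,0.5],[0.3,-0.01,0,0,0,0,0.5],[0.45,-0.02,0,0,0,0,0.5],[0.6,-0.02,0,0,0,0,0.5],[0.75,-0.03,0,0,0,0,0.5]]'
```

```text
clock: 15.7
ee_pos: [0.4048, 0.0251, 0.0182]
ee_rot: [[-0.989, 0.035, 0.142], [0.036, 0.999, -0.001], [-0.142, 0.004, -0.99]]
force: [0.6, -0.0, 0.3]
grip_width: 0.0426
grasp_force: 0.0
clock: 16.2
ee_pos: [0.4318, 0.0246, 0.0166]
ee_rot: [[-0.99, 0.035, 0.135], [0.035, 0.999, 0.001], [-0.135, 0.005, -0.991]]
force: [-6.8, 1.7, 5.6]
grip_width: 0.0428
grasp_force: 3.2
clock: 16.7
ee_pos: [0.4617, 0.0234, 0.0166]
ee_rot: [[-0.99, 0.035, 0.135], [0.035, 0.999, 0.001], [-0.135, 0.005, -0.991]]
force: [-6.5, 0.4, 4.5]
grip_width: 0.0428
grasp_force: 3.2
```

```bash
python3 - <<'E'
from h import *
im=read_camera("scene")[:,:,::-1].copy();t=read_camera("top")[:,:,::-1].copy()
cv2.imwrite("pics/s4.png",np.hstack([cv2.resize(im[180:340,200:420],None,fx=1.8,fy=1.8),cv2.resize(t[190:350,180:400],None,fx=1.8,fy=1.8)]))
for r in cartons(t,camera_model("top")):print(r)
E
```

```text
(((448.8599853515625, 147.74725341796875), (94.76616668701172, 65.89118957519531), 84.8008041381836), (230, 262, 48, 34))
(((507.4302978515625, 20.768842697143555), (98.72335052490234, 60.58604431152344), 87.58740997314453), (290, 237, 47, 30))
(((434.9870910644531, -103.97827911376953), (86.81061553955078, 66.35528564453125), 87.09320831298828), (352, 269, 41, 33))
```

View pics/s4.png

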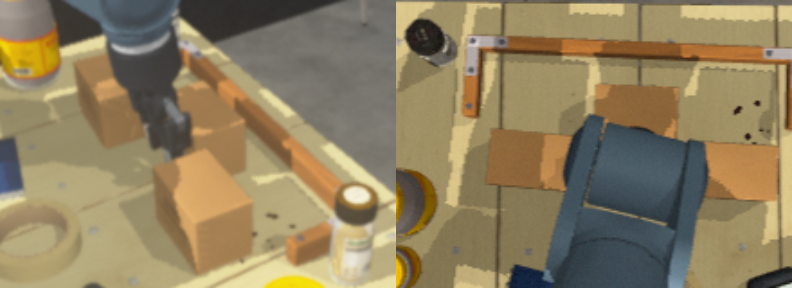

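The carton is sliding upright between its neighbours, with its far edge at about crop row 85 in the top half. About 43 mm remain.

```bash
J="python3 -m jog"
$J '[[0.15,0,0,0,0,0,0.5],[0.3,-0.01,0,0,0,0,0.5],[0.45,-0.02,0,0,0,0,0.5],[0.6,-0.02,0,0,0,0,0.5],[0.75,-0.03,0,0,0,0,0.5]]'
$J '[[0.06,0,0,0,0,0,0.5],[0.12,0,0,0,0,0,0.5],[0.17,-0.01,0,0,0,0,0.5],[0.22,-0.01,0,0,0,0,0.5],[0.25,-0.01,0,0,0,0,0.5]]'
```

```text
clock: 17.3
ee_pos: [0.4928, 0.0219, 0.0166]
ee_rot: [[-0.99, 0.035, 0.138], [0.035, 0.999, 0.0], [-0.138, 0.005, -0.99]]
force: [-3.1, -0.6, -1.7]
grip_width: 0.0426
grasp_force: 1.4
clock: 17.8
ee_pos: [0.5028, 0.0214, 0.0168]
ee_rot: [[-0.99, 0.035, 0.139], [0.035, 0.999, -0.0], [-0.139, 0.005, -0.99]]
force: [-2.9, 0.1, -1.8]
grip_width: 0.0428
grasp_force: 1.5
```

```bash
J="python3 -m jog"
$J '[[0.02,0,0,0,0,0,0.5],[0.04,0,0,0,0,0,0.5],[0.06,0,0,0,0,0,0.5]]'
$J '[[0.02,0,0,0,0,0,0.5],[0.04,0,0,0,0,0,0.5],[0.06,0,0,0,0,0,0.5]]'
```

```text
clock: 18.1
ee_pos: [0.5051, 0.0214, 0.0169]
ee_rot: [[-0.99, 0.035, 0.139], [0.035, 0.999, -0.0], [-0.139, 0.005, -0.99]]
force: [-3.5, 0.5, -0.6]
grip_width: 0.0428
grasp_force: 1.5
clock: 18.4
ee_pos: [0.5076, 0.0214, 0.0169]
ee_rot: [[-0.99, 0.035, 0.139], [0.035, 0.999, 0.0], [-0.139, 0.005, -0.99]]
force: [-2.9, 0.5, -1.7]
grip_width: 0.0428
grasp_force: 1.5
```

```bash
J="python3 -m jog"
$J '[[0.02,0,0,0,0,0,0.5],[0.04,0,0,0,0,0,0.5],[0.05,0,0,0,0,0,0.5]]'
python3 - <<'E'
from h import *
im=read_camera("scene")[:,:,::-1].copy();t=read_camera("top")[:,:,::-1].copy()
cv2.imwrite("pics/t5.png",t)
cv2.imwrite("pics/s5.png",np.hstack([cv2.resize(im[200:300,250:370],None,fx=3,fy=3,interpolation=2),cv2.resize(t[200:300,260:380],None,fx=3,fy=3,interpolation=2)]))
E
```

```text
clock: 18.7
ee_pos: [0.5082, 0.0215, 0.0167]
ee_rot: [[-0.99, 0.035, 0.135], [0.035, 0.999, 0.0], [-0.135, 0.005, -0.991]]
force: [-11.2, -1.8, 6.9]
grip_width: 0.0425
grasp_force: 5.6
```

View pics/s5.png

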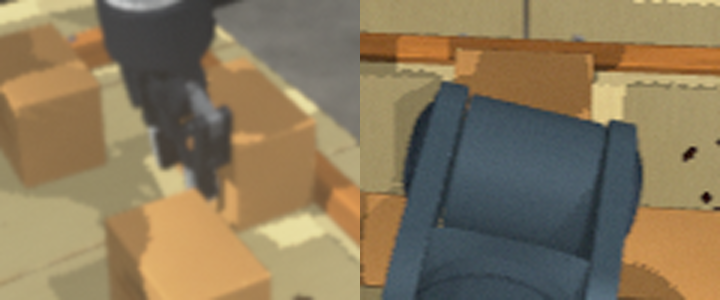

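The carton has met the back rail: the force jumped to 11 N, and its far edge meets the rail at crop row 50. I'll nudge it to square it, then back straight off.

```bash
J="python3 -m jog"
$J '[[0.04,0,0,0,0,0,0.5],[0.07,0,0,0,0,0,0.5],[0.1,0,0,0,0,0,0.5],[0.1,0,0,0,0,0,0.5]]'
$J '[[-0.15,0,0,0,0,0,0.5],[-0.6,0.02,0,0,0,0,0.5],[-1.4,0.05,0,0,0,0,0.5],[-2.2,0.08,0,0,0,0,0.5],[-3.2,0.1,0,0,0,0,0.5]]'
$J '[[0,0,1,0,0,0,0.5],[0,0,2,0,0,0,0.5],[0,0,3,0,0,0,0.5],[0,0,4,0,0,0,0.5],[0,1,5,0,0,0,0.5]]'
$J '[[-0.5,1.2,0,0,0,0,0.5],[-0.9,2.4,0,0,0,0,0.5],[-1.3,3.6,0,0,0,0,0.5],[-1.7,4.8,0,0,0,0,0.5],[-2,6,0,0,0,0,0.5]]'
python3 - <<'E'
from h import *
t=read_camera("top")[:,:,::-1].copy();cv2.imwrite("pics/t6.png",t)
for r in cartons(t,camera_model("top")):print(r)
E
```

```text
clock: 19.2
ee_pos: [0.5084, 0.022, 0.0153]
ee_rot: [[-0.992, 0.034, 0.126], [0.034, 0.999, 0.001], [-0.126, 0.006, -0.992]]
force: [-22.7, -2.1, 14.8]
grip_width: 0.0429
grasp_force: 11.3
clock: 19.7
ee_pos: [0.3873, 0.0248, 0.0183]
ee_rot: [[-0.989, 0.035, 0.145], [0.035, 0.999, -0.001], [-0.145, 0.004, -0.989]]
force: [-0.2, 0.2, 0.7]
grip_width: 0.0426
grasp_force: 0.0
clock: 20.2
ee_pos: [0.3877, 0.0586, 0.2166]
ee_rot: [[-0.988, 0.042, 0.147], [0.042, 0.999, -0.003], [-0.147, 0.003, -0.989]]
force: [1.4, 0.3, 0.0]
grip_width: 0.0429
grasp_force: 0.0
clock: 20.7
ee_pos: [0.3063, 0.3005, 0.2142]
ee_rot: [[-0.989, 0.034, 0.145], [0.035, 0.999, 0.004], [-0.145, 0.009, -0.989]]
force: [1.4, 0.4, 1.0]
grip_width: 0.0429
grasp_force: 0.0
(((448.368408203125, 143.7438507080078), (103.2940444946289, 66.0788803100586), 84.8873519897461), (230, 262, 51, 35))
(((546.11962890625, 17.980682373046875), (129.56890869140625, 75.07349395751953), 87.39055633544922), (285, 215, 61, 37))
(((435.5951232910156, -94.90217590332031), (104.9198989868164, 66.16361999511719), 86.56043243408203), (343, 268, 50, 34))
```

View pics/t6.png

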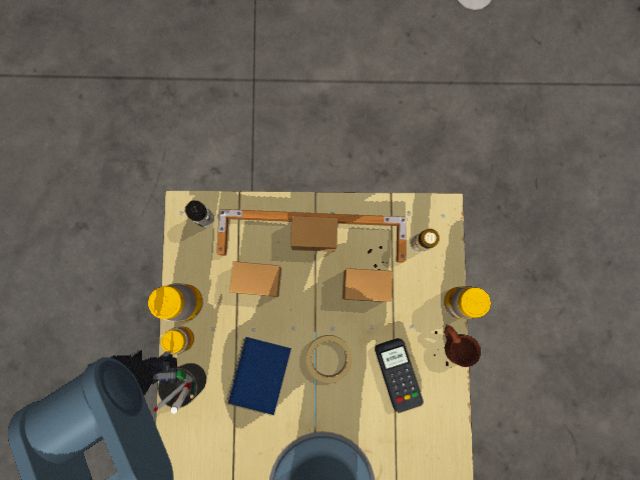

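The heavy carton now sits at (314,231) against the rail, and the side cartons are within about 1 mm of where they started. I'll check that it is square and flush.

```bash
python3 - <<'E'
from h import *
t=cv2.imread("pics/t6.png");m=camera_model("top");h=cv2.cvtColor(t,cv2.COLOR_BGR2HSV)
P=[]
for x in range(296,334,3):
    g=t[:,x].astype(int); ch=[y for y in range(240,258) if h[y,x,1]>125 and 12<=h[y,x,0]<=19]
    top=[y for y in range(205,225) if abs(np.diff(t[y:y+2,x].astype(int).sum(1))[0])>60]
    w=cast(m,[[x,max(ch)+.5]],.075)[0]*1000;P.append(w);print(x,max(ch),w.round(1),top,h[max(ch)-4:max(ch)+1,x,2], np.round(cast(m,[[x,min(top)+.5]],.075)[0]*1000,1) if top else '')
P=np.array(P);print(np.degrees(np.polyfit(P[:,1],P[:,0],1)[0]))
E
```

```text
296 249 [510.6  57.6] [211] [139  85  79  78  85] [593.3  58.1]
299 249 [510.6  51.2] [211] [139  91  77  79  83] [593.4  51.6]
302 249 [510.6  44.8] [211] [143 104  75  75  80] [593.4  45.1]
305 250 [508.5  38.3] [212] [114  76  72  79  91] [591.2  38.6]
308 249 [510.7  31.9] [211, 216] [138 121  78  72  77] [593.5  32.2]
311 250 [508.5  25.5] [212, 216] [126  76  71  73  85] [591.3  25.7]
314 250 [508.6  19.1] [212] [128  71  72  72  82] [591.3  19.2]
317 250 [508.6  12.6] [212] [134  80  72  76  85] [591.4  12.7]
320 250 [508.6   6.2] [212] [134  81  75  77 124] [591.4   6.2]
323 250 [ 5.086e+02 -2.000e-01] [212] [134  88  76  77 153] [ 5.914e+02 -3.000e-01]
326 250 [508.6  -6.7] [212] [135  95  81 145 154] [591.5  -6.8]
329 251 [506.5 -13.1] [212, 213, 217] [102  86 148 154 143] [591.5 -13.3]
332 251 [506.5 -19.6] [212] [117  85 152 152 123] [591.5 -19.8]
2.790783961551199
```

```bash
python3 -c "
from plant import *
print(finish_job())"
```

```text
the job is handed in; nothing more can be done
None
```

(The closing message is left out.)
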